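Work the seized shear pin out of the pump hub

TASK

The shear pin in the pump coupling hub has seized: scale in the bore catches it at hidden turns. Grip its flat head and twist it back and forth while pulling up lightly until it comes right out - never pull so hard that the hub rises more than 1 cm on its soft mounts. Then stand the pin on the middle of the tipping pan so that its weight tips it into the scrap box, and leave the trophies, mug, oil can, wrench and screwdriver where they are.

Things in the scene. Friction and masses are not known exactly. Their poses are not given: they have to be found in the camera images.
- pin_grip (a point): Centre of the pin's flat upright head: plain steel, 32 mm along x, 12 mm thick along y, 42 mm high along z (reaches 21 mm above and below this point). Grip it across the 12 mm. Under it a round flange 38 mm wide, 4 mm thick, resting on the hub at the start, then a 10 mm round shank 64 mm long, down in the hub. Pin about 0.2 kg, 110 mm long. It is out after 64 mm of rise.
- pin_foot (a point): Tip of the pin's shank, on its axis, 89 mm below the centre of the head; z points along the pin to its head. Seized: a straight pull would take 19 to 24 N, which the hub's mounts do not allow. While the pin is being turned (0.7 to 1.5 rad/s) a pull of 10 to 13 N (plus the pin's weight, 2 N) draws it up slowly, a few mm/s, over its first 12 mm.
- pin_key (a point): Middle of a cross key on the shank, 37 mm below the flange: 28 mm long (x), 6 mm thick; hidden in the bore. It catches under two rims of scale, after 3 and 19 mm of rise. Each lets it by (12 mm of rise) only at an unseen turn, about +-0.25 rad wide, within 1 rad of the pin's first yaw, not the same for both. There the pull drops by 1 to 3 N; inside, turning on meets 0.4 N m or more.
- hub_top (a point): Centre of the hub's top face, where the bore opens (33 mm wide). The hub is a 70 mm square aluminium block with a round foot, 68 mm high, on a 120 mm square plate screwed to the table; the pin stands upright in it. The bore is vertical. z up, yaw as the plate.
- hub (a joint): How far the hub has been lifted on its soft rubber mounts, m: 0 at rest. It starts to lift at a pull of about 8.6 N (10.6 N with the pin's weight) and rises 1.25 mm for each further newton: 0.003 at 11 N, 0.010 at 16.6 N.
- pan_mid (a point): Middle of the floor (upper face) of the tipping pan: a steel tray 118 mm long (x), 94 mm wide inside (y), walls 30 mm high at its back (-x) and sides, front (+x) open over the scrap box. It hinges 45 mm behind this point; level, 125 mm above the table at rest. x points to the open front. A pin stood here and let go topples and slides forward into the box.
- pan (a joint): Tip angle of the pan, rad: 0 level, 0.65 fully tipped. About 0.6 N on its middle starts to tip it; it swings back level by a light spring when empty.
- box_floor (a point): Centre of the inner floor of the green scrap box, 182 mm (x) by 142 mm (y) inside, walls 51 mm high above this floor. It stands at the front of the pan, fixed to the same frame.
- trophy_a: Silver cup on a wooden foot, 180 mm tall, 58 mm wide; origin at the centre of its underside. Leave alone.
- trophy_b: Brass cup, 150 mm tall, 48 mm wide; origin at the centre of its underside. Leave alone.
- trophy_c: Silver cup, 160 mm tall, 52 mm wide; origin at the centre of its underside. Leave alone.
- mug: White mug 76 mm wide, 90 mm tall; origin at the centre of its underside. Leave alone.
- oil_can: Grey can 56 mm wide, 130 mm tall; origin at the centre of its underside. Leave alone.
- wrench: Wrench 180 mm long, lying. Leave alone.
- screwdriver: Screwdriver lying on the table. Leave alone.
There are look-alikes about, which are no part of the job. Leave any pink look-alike of the part that bears hub_top alone.

How it is judged:
By the outcome, as a careful person would: the job done as asked, in the order asked, and still so for the second after the job is handed in, with the robot touching nothing.
It also fails if it takes over 72 s, if anything falls off the work surface, if the arm or the gripper's body presses on something with over 40 N, if the wrist force passes 120 N, or if a joint passes its speed limit or range.

ROBOT

A 6-joint arm with a two-finger parallel gripper is mounted at the origin on the work surface. World frame = base frame: x ahead of the robot, y to its left, z up, the work surface at z = 0. Lengths are in mm, angles in rad, forces in N, time in s.
With the tool pointing down it reaches from about 300 to 775 mm from the base axis. Payload 14.6 kg.
Tool frame: the origin (TCP) lies on the centre line of the jaws, within the pads' length; the fingertips stand 19 mm ahead of it and the grasp point (between the pads) is the TCP (bot.tip_reach is the distance from the TCP to the fingertips, in mm); y points along the fingers, x is the direction in which the jaws open and shut, and the axes are right-handed (so a half turn about y gives the same grasp; the last joint's range is limited). The gripper opens to 85 mm and grips with 20 to 120 N. Pads are 22 mm wide; open, the fingers measure 114 mm over their backs; the gripper's body (76 mm by 85 mm) begins 54 mm behind the grasp point. The pads swing forward as they close: fully open they stand 13 mm farther back than shut.
Start: joints at [-0.067, 0.3, 1.521, -0, 1.321, -0.067], TCP at [549.991, -0.002, 250.281] pointing down, gripper open.
Joint ranges: [-3.03, 3.03], [-0.79, 2.21], [0.23, 2.52], [-1.04, 4.18], [0, 3.07], [-2.55, 2.55]. Speed limits (rad/s): [2.22, 2.22, 2.57, 3.14, 3.14, 3.14].

INTERFACE

Orientations are given as a unit quaternion [w, x, y, z].
In Python, from rig import bot gives the robot as it stands. Calls block until the motion is done:
- bot.move_to(position, orientation): joint-space move of the TCP to a pose.
- bot.servo_line(position, attitude=None, speed=150, until_force=None): straight line of the TCP; attitude=None keeps the orientation; speed is the mean speed in mm/s. With until_force (N) it stops when the force on the tool has changed by that much, and returns True; else False.
- bot.move_joints(angles): joint-space move.
- bot.move_gripper(opening, grip_force=None): finger opening in mm; grip_force is the grip in N (None keeps the last); returns when the fingers have stopped.
- bot.dwell(seconds).
- bot.ik(position, orientation): joint angles nearest the present ones, or None.
- bot.read_state(): the state.
- bot.read_camera(name): name is "scene" or "side" or "wrist"; returns a dict with "image" (420x560x3 uint8, blue, green, red), "depth" (420x560 float32, mm along the optical axis (not along the pixel's ray), 0 where there is no reading), "fovy" (degrees; the focal length in pixels is half the picture's height over the tangent of half this angle, whatever the lens; pixels are square), "cx", "cy" (the principal point, pixels), "eye" and "attitude" of the camera in the world; the wrist camera has in their place "mount" (4x4, takes a point from camera to tool coordinates, whose origin is the TCP and whose axes are the tool frame's). Camera axes: x right, y down, z forward; pixel columns grow to the right and rows downward; lengths in mm; the calibration is good to about 2 mm. A picture is of the moment at which its call begins: read the wrist's pose just before it.
A pose or a line that the arm cannot do raises bot.MotionError and nothing moves.
- bot.finish_job(): hands the job in, once; it reports no verdict.
The state is a dict: "clock": time; "joint_positions": joint angles; "qvel": joint speeds; "effort": joint torques, N m; "ee_pos": TCP position; "tool_rot": TCP orientation; "ft_force": force on the tool from outside, world axes, zero at the start; "moment": the same for the moment, N m; "grip_width": finger opening in mm.
Only numpy, scipy, OpenCV 4.12 (cv2) and the standard library are available. Lean on these libraries where they do the work, as an engineer would, in place of code of your own. Each camera call takes 0.05 s, during which the arm holds its last target. There are 200 camera calls.

## Working session

There is one attempt and no reset: what is moved stays moved. The work goes in short steps, each a Python script; the robot and the scene stay as the last script left them, time stands still between calls to the robot, and variables do not carry over. Pictures are saved under pics/ and viewed, about 8 in all and at most 12, crops included, and the job is handed in when it is done.

```bash
ls; mkdir -p pics; cat > h.py <<'E'
import numpy as np, cv2
from scipy.spatial.transform import Rotation as R
from rig import bot
def rot(q): q=np.asarray(q); return R.from_quat([q[1],q[2],q[3],q[0]])
def quat(r): q=r.as_quat(); return [q[3],q[0],q[1],q[2]]
def shot(n):
    s=bot.read_state(); c=bot.read_camera(n)
    f=210/np.tan(np.radians(c["fovy"])/2)
    if n=="wrist":
        M=np.array(c["mount"]); Rt=rot(s["tool_rot"]).as_matrix()
        A=Rt@M[:3,:3]; e=np.array(s["ee_pos"])+Rt@M[:3,3]
    else: A=np.array(c["attitude"]); A=A if A.shape==(3,3) else rot(A).as_matrix(); e=np.array(c["eye"])
    h,w=c["depth"].shape; u,v=np.meshgrid(np.arange(w),np.arange(h)); d=c["depth"]
    P=np.stack([(u-c["cx"])/f*d,(v-c["cy"])/f*d,d],-1)@A.T+e
    P[d==0]=np.nan
    return c["image"],P,(A,e,f,c["cx"],c["cy"])
E
python3 - <<'E'
from h import *
s=bot.read_state();print(s)
for n in("scene","side","wrist"):
    im,P,_=shot(n); cv2.imwrite(f"pics/{n}0.png",im); np.save(f"pics/{n}0.npy",P); print(n,_[1],_[2:],_[0][:,2])
E
```

```text
pics
{'clock': 0.0, 'joint_positions': array([-6.65792035e-02,  3.00477629e-01,  1.52160624e+00,  1.90790656e-06,
        1.32068674e+00, -6.66126299e-02]), 'qvel': array([-2.59956485e-04,  3.74339224e-05, -9.40234466e-04,  4.42181320e-04,
       -1.09104144e-03, -2.16819690e-03]), 'effort': array([ 2.33377898e-03, -5.43485534e+01, -3.61782753e+01,  2.82532977e-05,
        4.14875918e-03, -3.55991256e-05]), 'ee_pos': array([5.49782446e+02, 2.34290317e-02, 2.49707076e+02]), 'tool_rot': array([ 7.07135025e-01, -7.07078292e-01,  4.03851689e-04,  4.27153038e-04]), 'ft_force': array([-0.34470875, -0.31956329,  0.81858184]), 'moment': array([-0.03508015,  0.04492215,  0.02569423]), 'grip_width': 85.26146041991292}
scene [1320.23870084 -390.37128741  919.68901203] (np.float64(411.0095564384877), 271.0156125897221, 204.60384572244203) [-0.65503499  0.33151859 -0.67898791]
side [  84.53794523 1033.13423756  818.18254107] (np.float64(474.7354861727779), 282.24744968108376, 210.1300375123799) [ 0.34873887 -0.76340519 -0.5436853 ]
wrist [548.79286471  79.50292675 373.38018151] (np.float64(360.82212291778256), 276.4111582732722, 211.4354438768248) [-0.00250635 -0.30581206 -0.9520886 ]
```

View pics/scene0.png

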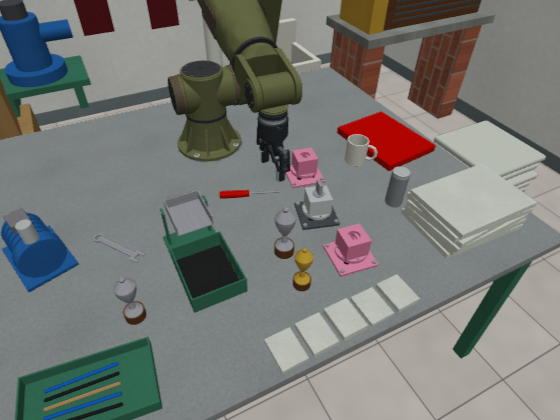

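View pics/side0.png

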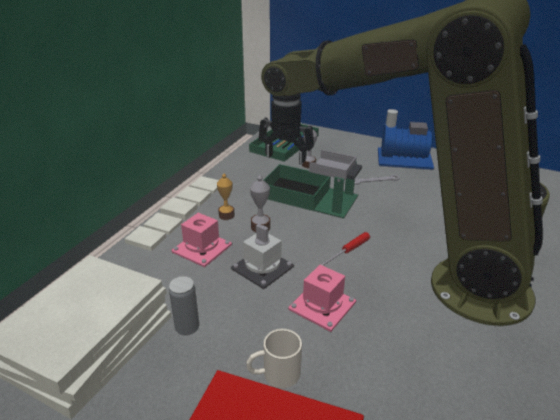

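The scene view shows the grey hub at (318,205) with the pin head at (320,186). The pink look-alikes are at (303,165) and (352,245), the pan is at (188,213) and the box at (207,268). The side view shows the hub at (262,250) and its head at (262,232), with the silver cup close by at (260,195).

```bash
python3 - <<'E'
from h import *
P=np.load("pics/scene0.npy");np.set_printoptions(precision=0,suppress=True)
for nm,(u,v) in dict(head=(320,187),hubtop=(311,195),hubfront=(320,210),plateL=(300,214),plateB=(312,224),plateR=(336,219),pan=(188,213),boxfloor=(207,268),tA=(285,215),tB=(303,258),tC=(126,290),mug=(357,140),oil=(399,172),pink1=(300,155),pink2=(347,234),sd=(240,194)).items():
    print(nm,P[v,u],np.nanmedian(P[v-2:v+3,u-2:u+3].reshape(-1,3),0))
Q=np.load("pics/side0.npy")
for nm,(u,v) in dict(head=(262,230),hubtop=(256,243),pan=(333,163),box=(300,188),tA=(260,190),tB=(225,185)).items(): print("side",nm,np.nanmedian(Q[v-1:v+2,u-1:u+2].reshape(-1,3),0))
a=cv2.imread("pics/scene0.png")[165:235,270:350]; b=cv2.imread("pics/scene0.png")[180:310,140:260]
c=cv2.imread("pics/wrist0.png")
o=np.zeros((600,800,3),np.uint8)
a=cv2.resize(a,None,fx=4.9,fy=4.9)[:,:400]; o[:a.shape[0],:a.shape[1]]=a
b=cv2.resize(b,None,fx=3.3,fy=3.3); o[:b.shape[0],400:400+b.shape[1]]=b[:, :400]
c=cv2.resize(c,(340,255)); o[345:600,0:340]=c
cv2.imwrite("pics/m1.png",o)
E
```

```text
head [553. 161. 129.] [553. 162. 126.]
hubtop [536. 143.  91.] [535. 143.  91.]
hubfront [571. 158.  51.] [572. 157.  54.]
plateL [524. 116.  11.] [521. 116.   9.]
plateB [579. 128.  11.] [579. 128.  11.]
plateR [598. 203.  17.] [595. 204.  12.]
pan [ 485. -225.  128.] [ 483. -225.  125.]
boxfloor [ 593. -222.    5.] [ 592. -222.    5.]
tA [639.  -4. 158.] [638.  -4. 158.]
tB [767. -20. 128.] [766. -19. 127.]
tC [ 672. -434.  132.] [ 672. -434.  132.]
mug [327. 464.  70.] [323. 468.  68.]
oil [601. 418. 130.] [601. 418. 131.]
pink1 [345. 212.  94.] [339. 215.  90.]
pink2 [720. 149.  91.] [718. 150.  90.]
sd [362. -21.  21.] [359. -21.  18.]
side head [533. 172. 129.]
side hubtop [545. 183.  91.]
side pan [ 501. -266.  125.]
side box [ 610. -260.    5.]
side tA [616.  22. 146.]
side tB [739.   6. 121.]
```

View pics/m1.png

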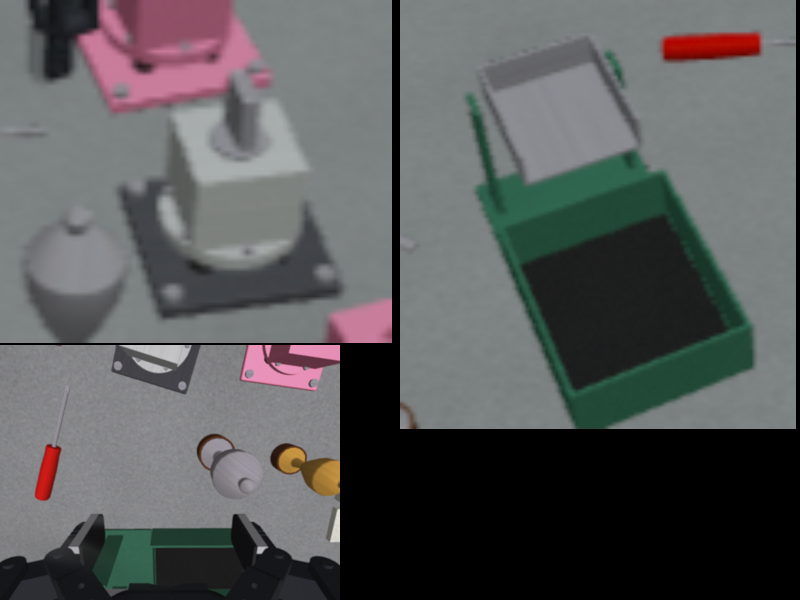

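```bash
python3 - <<'E'
from h import *
q=bot.read_state()["tool_rot"]
bot.move_to([490,-215,340],q); im,P,_=shot("wrist"); cv2.imwrite("pics/wp.png",im); np.save("pics/wp.npy",P)
bot.move_to([545,162,310],q); im2,P2,_=shot("wrist"); cv2.imwrite("pics/wh.png",im2); np.save("pics/wh.npy",P2)
o=np.zeros((600,800,3),np.uint8)
o[:300,:400]=cv2.resize(im,(400,300)); o[300:,:400]=0
c=im2[90:330,130:430]; o[:320,400:]=cv2.resize(c,(400,320)); o[300:600,0:400]=cv2.resize(im2,(400,300))
cv2.imwrite("pics/m2.png",o); print(bot.read_state()["clock"])
# pan floor
def rect(m,n):
    r=cv2.minAreaRect(m[:,:2].astype(np.float32)); print(n,len(m),r,np.median(m[:,2]), m.min(0),m.max(0))
F=P.reshape(-1,3); F=F[np.isfinite(F).all(1)]
s=F[(abs(F[:,2]-125)<5)&(abs(F[:,0]-490)<120)&(abs(F[:,1]+230)<100)]; rect(s,"pan")
s=F[(abs(F[:,2]-5)<4)&(F[:,0]>500)&(abs(F[:,1]+230)<120)]; rect(s,"lowbox")
F=P2.reshape(-1,3); F=F[np.isfinite(F).all(1)]; F=F[(abs(F[:,0]-545)<90)&(abs(F[:,1]-162)<90)]
for z0,z1,n in((130,150,"headtop"),(86,93.,"hubtop"),(94,99,"flange")):
    s=F[(F[:,2]>z0)&(F[:,2]<z1)]; 
    if len(s)>5: rect(s,n)
E
```

```text
2.625
pan 11024 ((484.63629150390625, -219.6489715576172), (139.79115295410156, 131.8506317138672), 10.784539222717285) 124.98197597405522 [ 407.42078164 -293.35085896  120.06888589] [ 548.53178858 -161.25544358  129.99749112]
lowbox 14116 ((690.2056884765625, -230.2002410888672), (378.6673278808594, 238.70558166503906), 0.06018160283565521) 4.686030007428087 [ 500.7926415  -349.70441043    1.00068593] [ 879.65658937 -111.0439423     8.99755133]
headtop 541 ((535.4865112304688, 166.87266540527344), (12.574357032775879, 31.928516387939453), 77.58235931396484) 135.66680987733776 [519.2728187  158.36220043 130.19134823] [551.66369447 175.40696496 137.64724117]
hubtop 3932 ((535.3621215820312, 166.58740234375), (70.66516876220703, 70.16188049316406), 73.87017822265625) 89.97572395674729 [492.60144127 123.8213972   86.11191388] [578.31765847 209.81981745  92.99489197]
flange 220 ((536.8101806640625, 168.82501220703125), (32.130401611328125, 35.185054779052734), 28.44247817993164) 94.54335499466032 [518.17383188 148.47395794  94.00469979] [553.57521247 184.70073182  98.86156104]
```

View pics/m2.png

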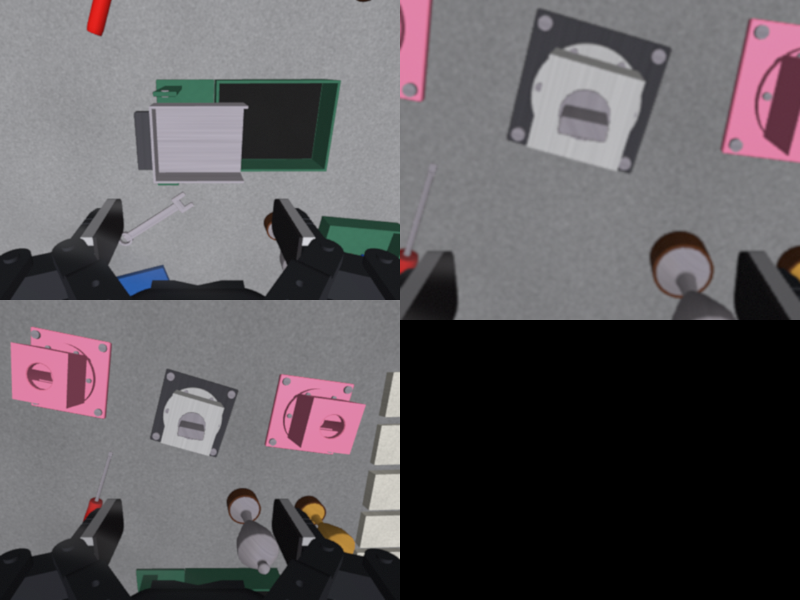

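Image 1 (at 400 px scale) shows the pan floor spanning about (157,108) to (243,180), with its open front to the right (+x) over the box. Image 2 shows the pin head turned about −13°. Next I'll move above the head and test how long small twist steps take.

```bash
cat >> h.py <<'E'
q0=R.from_quat([-np.sqrt(.5),0,0,np.sqrt(.5)])
def att(yaw): return quat(R.from_euler('z',yaw)*q0)   # yaw of jaw axis
def tyaw(s=None):
    s=s or bot.read_state(); x=rot(s["tool_rot"]).apply([1,0,0]); return np.arctan2(x[1],x[0])
E
python3 - <<'E'
from h import *
np.set_printoptions(precision=2,suppress=True)
P=np.load("pics/wp.npy"); im=cv2.imread("pics/wp.png")
for n,(u,v) in dict(tl=(225,152),bl=(225,248),tr=(336,152),br=(336,248),mid=(280,200)).items(): print(n,P[v,u])
r=P[200]; 
for u in range(205,350,6): print(u,r[u].round(0),end=' ')
print()
for v in range(140,265,6): print(v,P[v,300].round(0),end=' ')
y0=np.pi/2-0.225
bot.move_to([535.5,167,190],att(y0)); s=bot.read_state(); print(s["joint_positions"],tyaw(s),y0,s["clock"],s["ft_force"],s["moment"])
for dz,dy,sp in((0,.15,10),(0.3,.3,2),(0,.3,2),(1,.0,5)):
    t=bot.read_state()["clock"]; bot.servo_line([535.5,167,190+dz],att(y0+dy),speed=sp); s=bot.read_state(); print(dz,dy,sp,s["clock"]-t,tyaw(s)-y0,s["ee_pos"],s["qvel"][5])
E
```

```text
tl [ 444.47 -180.47  154.35]
bl [ 438.81 -274.36  143.  ]
tr [ 543.95 -184.8   124.78]
br [ 545.52 -273.92  143.7 ]
mid [ 491.75 -231.21  125.69]
205 [ 421. -228.  136.] 211 [ 427. -228.  136.] 217 [ 433. -226.  143.] 223 [ 436. -231.  125.] 229 [ 442. -231.  126.] 235 [ 448. -231.  126.] 241 [ 454. -232.  124.] 247 [ 460. -231.  125.] 253 [ 465. -232.  124.] 259 [ 471. -231.  125.] 265 [ 477. -231.  126.] 271 [ 483. -232.  125.] 277 [ 489. -232.  124.] 283 [ 495. -232.  124.] 289 [ 501. -232.  124.] 295 [ 506. -231.  125.] 301 [ 512. -232.  125.] 307 [ 518. -231.  125.] 313 [ 524. -232.  124.] 319 [ 530. -232.  124.] 325 [ 536. -231.  125.] 331 [ 541. -231.  125.] 337 [ 547. -231.  125.] 343 [ 576. -266.    5.] 349 [ 584. -266.    4.] 
140 [ 517. -187.    9.] 146 [ 509. -177.  140.] 152 [ 510. -185.  124.] 158 [ 510. -190.  125.] 164 [ 510. -196.  126.] 170 [ 511. -202.  124.] 176 [ 511. -208.  125.] 182 [ 511. -213.  127.] 188 [ 511. -220.  124.] 194 [ 511. -225.  125.] 200 [ 511. -231.  125.] 206 [ 511. -238.  124.] 212 [ 511. -243.  126.] 218 [ 512. -250.  125.] 224 [ 512. -256.  126.] 230 [ 512. -263.  123.] 236 [ 512. -269.  124.] 242 [ 512. -273.  130.] 248 [ 511. -274.  143.] 254 [ 510. -275.  155.] 260 [ 521. -355.   -1.] [ 0.24  0.38  1.56 -0.    1.2  -1.11] 1.3439004894613624 1.3457963267948965 3.8333 [ 0.58  0.65 -0.22] [ 0.02 -0.01 -0.06]
0 0.15 10 0.30000000000000027 0.14590171413447894 [535.68 166.94 190.37] 0.02109481410347589
0.3 0.3 2 0.2999999999999998 0.2941733189247506 [535.57 166.99 190.43] 0.012582459173936059
0 0.3 2 0.25 0.2978101409374472 [535.5  166.99 189.97] -0.012095276060402933
1 0.0 5 0.4500000000000002 0.0025248712939003326 [535.5  166.99 190.99] -0.013277899495977283
```

```bash
python3 - <<'E'
from h import *
np.set_printoptions(precision=2,suppress=True)
y0=np.pi/2-0.225
bot.move_gripper(50); bot.servo_line([535.5,167,150],att(y0)); s=bot.read_state(); print(s["ft_force"],s["moment"],s["grip_width"])
print(bot.servo_line([535.5,167,119],att(y0),speed=80,until_force=6)); s=bot.read_state(); print(s["ee_pos"],s["ft_force"],s["moment"])
im,P,_=shot("wrist"); cv2.imwrite("pics/g1.png",im)
bot.move_gripper(5,grip_force=80); s=bot.read_state(); print(s["ee_pos"],s["ft_force"],s["moment"],s["grip_width"],s["clock"],tyaw(s))
im,P,_=shot("wrist"); cv2.imwrite("pics/g2.png",im)
o=np.hstack([cv2.resize(cv2.imread(f"pics/g{i}.png")[120:420,80:480],(400,300)) for i in(1,2)]); cv2.imwrite("pics/m3.png",o)
E
```

```text
[0.12 0.02 1.18] [ 0.   -0.    0.01] 50.20008302682492
False
[535.57 167.01 119.02] [-0.51  0.46  0.54] [ 0.01  0.02 -0.03]
[535.69 166.94 119.5 ] [-1.39 -1.48  4.67] [-0.37  0.25  0.02] 11.064664596938103 7.0167 1.3457485973196412
```

View pics/m3.png

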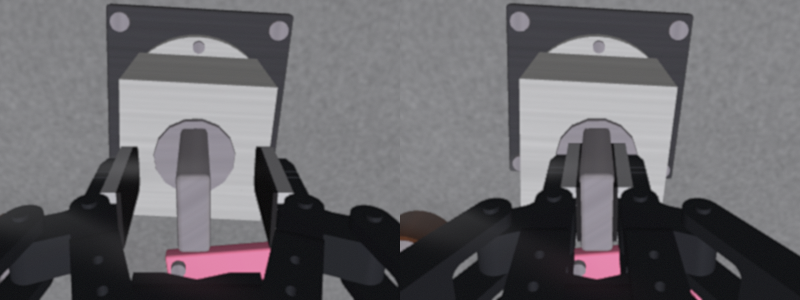

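Both views show the pads well placed on the head, now closed at 11 mm. Next is the twist-and-pull loop, first with a limited number of strokes.

```bash
cat > tw.py <<'E'
from h import *
import json,os
Y0=np.pi/2-0.225; XY=[535.5,167]; Z0=119.5
def F(s): return -s["ft_force"][2]          # total downward load on tool
def lift(f): return max(0,(f-2-8.6)*1.25)
def run(n,z,yaw,d,lo,hi,Ft=14,stop=None,stroke=.25,mlim=.5,dzmax=1.5,k=.8,speed=None):
    for i in range(n):
        s=bot.read_state(); f=F(s)
        z+=np.clip(k*(Ft-f),-2.5,dzmax)
        y2=np.clip(yaw+d*stroke,lo,hi)
        bot.servo_line([*XY,z],att(Y0+y2),speed=speed or 8); yaw=y2
        s=bot.read_state(); f=F(s); rise=s["ee_pos"][2]-Z0-lift(f); m=s["moment"][2]
        print(f"t{s['clock']:.2f} zc{z:.1f} z{s['ee_pos'][2]-Z0:.1f} yaw{yaw:+.2f} act{tyaw(s)-Y0:+.2f} F{f:.1f} M{m:+.2f} rise{rise:.1f} fxy{s['ft_force'][0]:.1f},{s['ft_force'][1]:.1f}")
        if f>17.6: z-=3; bot.servo_line([*XY,z],att(Y0+yaw),speed=30); print("OVER")
        if (d>0 and y2>=hi-1e-6) or (d<0 and y2<=lo+1e-6) : d=-d
        elif m*d<-mlim: d=-d; print("  wall")
        if stop and rise>stop: break
    json.dump(dict(z=z,yaw=yaw,d=d),open("st.json","w"))
E
python3 - <<'E'
from tw import *
bot.move_gripper(5,grip_force=110); s=bot.read_state(); print(s["ft_force"],s["grip_width"])
z=119.5
while True:
    s=bot.read_state(); f=F(s)
    if f>11.5: break
    z+=1.5 if f<7 else .8; bot.servo_line([*XY,z],att(Y0),speed=20)
    s=bot.read_state(); print(round(z,1),s["ee_pos"][2]-Z0,F(s),s["moment"][2])
    if z>128: break
run(8,z,0,1,-1.05,1.05,stroke=.3)
E
```

```text
[-1.65505946 -1.82434533  6.59135771] 10.560735891593417
121.0 0.6471807666285514 10.421714565827543 -0.012575584781633939
121.8 1.8704691931961719 12.45076121280755 0.04038309300688502
t8.23 zc123.0 z3.2 yaw+0.30 act+0.30 F11.8 M-0.02 rise1.7 fxy2.5,-3.5
t8.68 zc124.5 z4.7 yaw+0.60 act+0.60 F13.5 M-0.01 rise1.1 fxy-0.1,-3.5
t9.13 zc124.9 z5.2 yaw+0.90 act+0.90 F11.4 M-0.02 rise4.2 fxy-0.6,-5.4
t9.47 zc126.4 z6.7 yaw+1.05 act+1.05 F12.8 M-0.04 rise3.9 fxy0.1,-5.6
t9.92 zc127.4 z7.4 yaw+0.75 act+0.75 F12.9 M-0.05 rise4.5 fxy-3.3,-4.6
t10.37 zc128.2 z8.4 yaw+0.45 act+0.45 F13.1 M-0.02 rise5.2 fxy-2.8,-3.5
t10.82 zc128.9 z9.2 yaw+0.15 act+0.15 F13.6 M+0.53 rise5.5 fxy-0.1,-6.5
  wall
t11.27 zc129.2 z9.8 yaw+0.45 act+0.45 F13.3 M+0.02 rise6.5 fxy1.2,-4.8
```

```bash
python3 - <<'E'
from tw import *
p=json.load(open("st.json")); run(14,p["z"],p["yaw"],p["d"],.22,.62,Ft=14,stroke=.4,stop=16,mlim=.35,speed=6)
E
```

```text
t11.58 zc129.8 z10.4 yaw+0.62 act+0.62 F12.9 M+0.05 rise7.5 fxy-0.7,-5.8
t12.13 zc130.7 z10.9 yaw+0.22 act+0.22 F12.8 M+0.61 rise8.2 fxy-2.8,-9.1
t12.68 zc131.7 z12.2 yaw+0.62 act+0.62 F11.7 M-0.05 rise10.8 fxy-1.0,-5.7
t13.23 zc133.2 z13.7 yaw+0.22 act+0.22 F11.1 M+0.29 rise13.1 fxy-1.2,-7.2
t13.78 zc134.7 z16.2 yaw+0.62 act+0.62 F0.5 M+0.03 rise16.2 fxy-0.4,-1.2
```

```bash
python3 - <<'E'
from tw import *
p=json.load(open("st.json")); run(16,p["z"],p["yaw"],p["d"],-1.05,1.05,Ft=13,stroke=.25,stop=21.5,mlim=.3,speed=8)
E
```

```text
t14.18 zc136.2 z17.1 yaw+0.37 act+0.37 F1.3 M-0.00 rise17.1 fxy-1.2,-0.5
t14.58 zc137.7 z18.3 yaw+0.12 act+0.12 F2.6 M-0.05 rise18.3 fxy0.1,0.0
t14.98 zc139.2 z19.5 yaw-0.13 act-0.12 F3.9 M+0.01 rise19.5 fxy-0.2,0.1
t15.38 zc140.7 z21.3 yaw-0.38 act-0.37 F2.7 M-0.02 rise21.3 fxy-0.8,-0.4
t15.78 zc142.2 z22.7 yaw-0.63 act-0.62 F1.7 M+0.03 rise22.7 fxy0.4,-0.0
```

```bash
python3 - <<'E'
from tw import *
p=json.load(open("st.json")); run(10,p["z"],p["yaw"],p["d"],-1.05,1.05,Ft=13,stroke=.25,stop=28,mlim=.3,speed=8,dzmax=1)
E
```

```text
t16.18 zc143.2 z23.6 yaw-0.88 act-0.87 F6.1 M+0.24 rise23.6 fxy4.2,0.2
t16.50 zc144.2 z24.1 yaw-1.05 act-1.04 F10.0 M+1.18 rise24.1 fxy4.1,5.0
t16.90 zc145.2 z25.8 yaw-0.80 act-0.80 F2.3 M+0.05 rise25.8 fxy0.3,1.4
t17.30 zc146.2 z26.7 yaw-0.55 act-0.55 F2.1 M-0.02 rise26.7 fxy1.0,1.0
t17.70 zc147.2 z27.7 yaw-0.30 act-0.31 F1.5 M+0.01 rise27.7 fxy0.5,-0.2
t18.10 zc148.2 z28.4 yaw-0.05 act-0.06 F3.7 M-0.30 rise28.4 fxy-1.1,-2.1
  wall
```

```bash
python3 - <<'E'
from tw import *
p=json.load(open("st.json")); run(9,p["z"],p["yaw"],-1,-.6,-.3,Ft=11,stroke=.3,stop=40,mlim=.3,speed=8,dzmax=2)
im,P,_=shot("side"); cv2.imwrite("pics/s1.png",cv2.resize(im[120:320,160:380],None,fx=2.7,fy=2.7))
E
```

```text
t18.55 zc150.2 z30.8 yaw-0.35 act-0.35 F1.9 M-0.02 rise30.8 fxy0.6,0.1
t18.95 zc152.2 z32.7 yaw-0.60 act-0.60 F2.0 M+0.03 rise32.7 fxy-1.3,0.3
t19.40 zc154.2 z34.6 yaw-0.30 act-0.30 F0.9 M+0.04 rise34.6 fxy-0.3,-1.0
t19.85 zc156.2 z36.7 yaw-0.60 act-0.60 F2.3 M-0.03 rise36.7 fxy-0.5,0.5
t20.30 zc158.2 z38.6 yaw-0.30 act-0.30 F1.9 M-0.03 rise38.6 fxy-0.4,0.0
t20.75 zc160.2 z40.6 yaw-0.60 act-0.60 F2.2 M-0.03 rise40.6 fxy0.3,-0.4
```

View pics/s1.png

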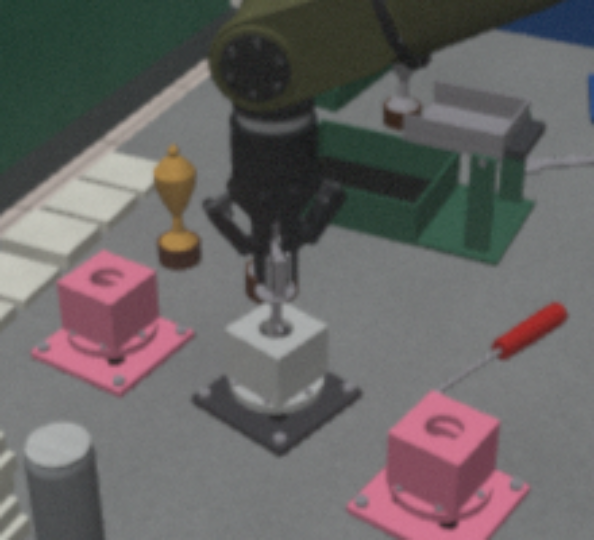

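The pin is well up, with its flange clear of the hub top at about (275,325). I'll pull it straight out and check the foot.

```bash
python3 - <<'E'
from tw import *
p=json.load(open("st.json")); y=-.45
print(bot.servo_line([*XY,185],att(Y0+y),speed=30,until_force=8)); s=bot.read_state(); print(s["ee_pos"],s["ft_force"])
if s["ee_pos"][2]>183: print(bot.servo_line([*XY,290],att(Y0+y),speed=80,until_force=10))
s=bot.read_state(); print(s["ee_pos"],s["ft_force"],s["moment"],s["grip_width"],s["clock"],s["joint_positions"])
o=np.zeros((540,800,3),np.uint8)
for i,n in enumerate(("side","scene")):
    im,P,c=shot(n); cv2.imwrite(f"pics/x{n}.png",im); np.save(f"pics/x{n}.npy",P)
    A,e,f,cx,cy=c; v=(s["ee_pos"]-np.array([0,0,45])-e)@A; u,w=int(v[0]/v[2]*f+cx),int(v[1]/v[2]*f+cy); print(n,u,w)
    u0,w0=max(0,u-50),max(0,w-65); o[:520,i*400:i*400+400]=cv2.resize(im[w0:w0+130,u0:u0+100],(400,520)); print("crop",u0,w0)
cv2.imwrite("pics/m4.png",o)
E
```

```text
False
[535.42769761 166.97783576 184.78128346] [ 0.838513   -0.06497277 -2.48792731]
False
[535.38620368 166.96604167 289.4500081 ] [ 0.12016834 -0.01321677 -1.41903947] [ 0.0413116  -0.01057491 -0.0019961 ] 10.870846927714053 23.2417 [ 2.37010670e-01  2.97911076e-01  1.43240815e+00 -4.12320815e-05
  1.41221162e+00 -6.58798505e-01]
side 261 189
crop 211 124
scene 322 151
crop 272 86
```

View pics/m4.png

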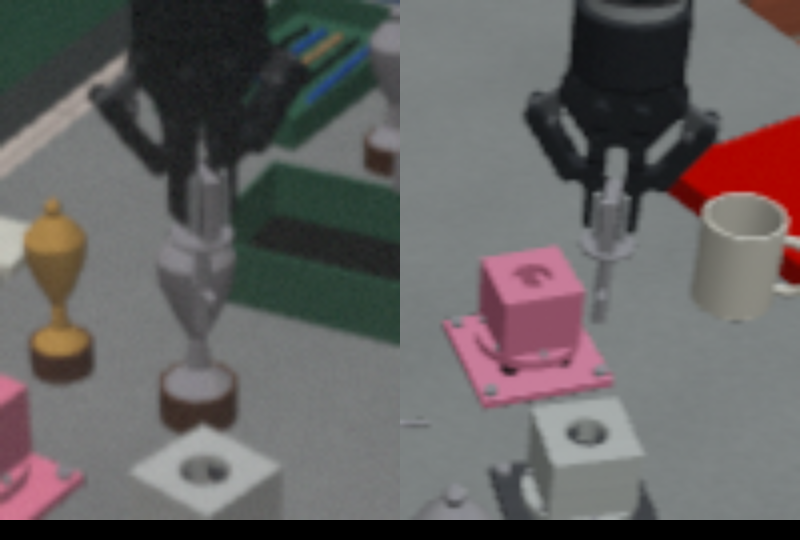

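Both views show the pin fully out and hanging upright. In the scene view the foot is at about (321.8,166.5) in full-frame pixels, and the hub bore is empty. Next I carry it to the pan.

```bash
python3 - <<'E'
from tw import *
np.set_printoptions(precision=2,suppress=True)
s=bot.read_state(); tz=s["ee_pos"][2]
def footz(uv,c,xy):
    A,e,f,cx,cy=c; r=A@np.array([(uv[0]-cx)/f,(uv[1]-cy)/f,1]); 
    a=np.array([r,[0,0,-1]]).T; b=np.array([*xy,0])-e; sol=np.linalg.lstsq(a,b,rcond=None)[0]; p=e+r*sol[0]; return p
im,P,c=shot("scene"); p=footz((321.8,166.5),c,[535.4,167]); print("foot",p,"drop",tz-p[2])
bot.move_to([491,-228,300],att(np.pi/2)); s=bot.read_state(); print(s["joint_positions"],s["clock"],s["ft_force"])
bot.servo_line([491,-228,232],att(np.pi/2),speed=60)
s=bot.read_state(); print(s["ee_pos"])
o=np.zeros((540,800,3),np.uint8)
for i,n in enumerate(("side","scene")):
    im,P,c=shot(n); cv2.imwrite(f"pics/y{n}.png",im)
    A,e,f,cx,cy=c
    for q in ([0,0,-93],):
        v=(s["ee_pos"]+np.array(q)-e)@A; u,w=int(v[0]/v[2]*f+cx),int(v[1]/v[2]*f+cy)
    u0,w0=u-40,w-60; o[:520,i*400:i*400+400]=cv2.resize(im[w0:w0+104,u0:u0+80],(400,520),interpolation=cv2.INTER_CUBIC); print("crop",u0,w0)
cv2.imwrite("pics/m5.png",o)
E
```

```text
foot [537.54 169.98 191.89] drop 97.71202084955712
[-0.5   0.25  1.47  0.    1.42 -2.07] 24.8667 [-0.5   0.85 -2.2 ]
[ 491.15 -228.05  232.43]
crop 292 103
crop 147 151
```

View pics/m5.png

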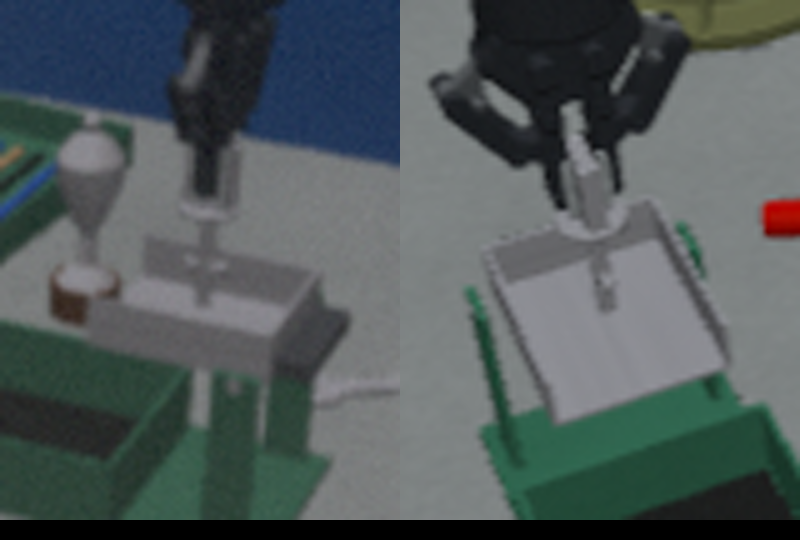

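The pin hangs over the middle of the pan, which is still level. Its foot is at about scene (188,213), a few mm above the floor. I'll lower in small steps and watch the pan's front by depth.

```bash
python3 - <<'E'
from tw import *
np.set_printoptions(precision=2,suppress=True)
def front():
    im,P,c=shot("scene"); f=P[222:232,176:206].reshape(-1,3); f=f[(f[:,2]>60)]; return len(f),np.median(f,0)
n0,f0=front(); print(n0,f0); z=232.4
while z>222:
    z-=1.3; bot.servo_line([491,-228,z],att(np.pi/2),speed=15); n,f=front(); print(round(z,1),n,f)
    if f[2]<f0[2]-1.2 : break
bot.dwell(.3)
bot.move_gripper(60); bot.dwell(.2)
bot.servo_line([470,-228,z+90],att(np.pi/2),speed=120); bot.dwell(1.5)
s=bot.read_state(); print(s["clock"],s["grip_width"])
o=np.zeros((600,800,3),np.uint8)
for i,(n,(u,v)) in enumerate(dict(side=(270,120),scene=(140,170)).items()):
    im,P,c=shot(n); cv2.imwrite(f"pics/z{n}.png",im); o[:520,i*400:i*400+400]=cv2.resize(im[v:v+143,u:u+110],(400,520))
cv2.imwrite("pics/m6.png",o)
E
```

```text
265 [ 534.58 -239.43  125.29]
231.1 263 [ 535.59 -239.62  125.51]
229.8 265 [ 534.84 -239.88  125.42]
228.5 265 [ 535.39 -239.82  125.47]
227.2 264 [ 534.32 -239.7   125.41]
225.9 263 [ 535.05 -239.56  125.38]
224.6 263 [ 535.16 -239.67  125.39]
223.3 262 [ 535.07 -239.59  125.46]
222.0 264 [ 535.04 -239.66  125.61]
32.1417 60.07173897435096
```

View pics/m6.png

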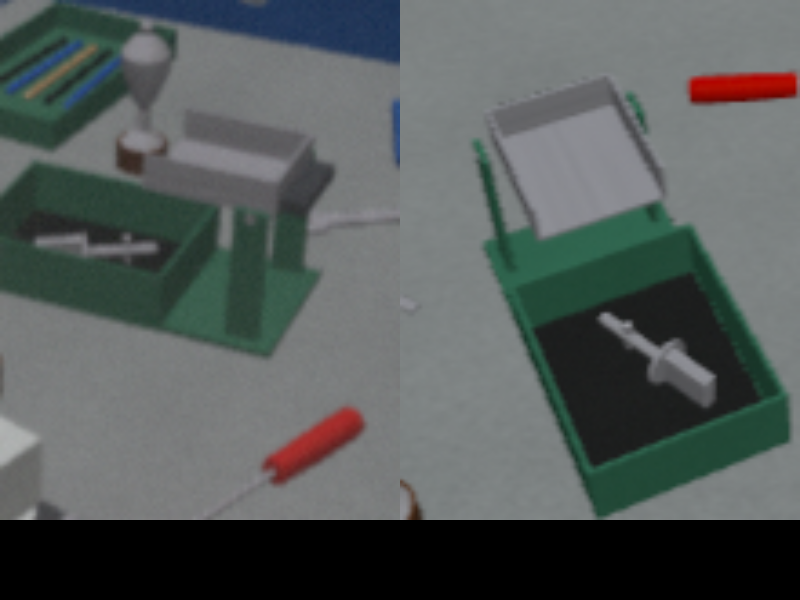

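The pin lies in the scrap box at about (660,360) in the crop. The pan has swung back level, and the robot is clear. Last, I'll check that the other objects haven't moved and hand in.

```bash
python3 - <<'E'
from h import *
a=cv2.imread("pics/scene0.png");b=cv2.imread("pics/zscene.png")
d=cv2.GaussianBlur(cv2.absdiff(a,b).max(2),(5,5),0)
n,l,st,c=cv2.connectedComponentsWithStats((d>30).astype(np.uint8))
print([tuple(int(v) for v in x) for x in st[1:] if x[4]>15])
bot.finish_job(); print(bot.read_state()["clock"])
E
```

```text
[(127, 0, 176, 182, 14788), (216, 78, 5, 10, 18), (314, 179, 9, 17, 93), (194, 255, 33, 27, 300)]
the job is handed in; nothing more can be done
the job is handed in; nothing more can be done
```

The shear pin is out of the hub and lying in the scrap box. I handed the job in with the robot's clock at about 32 s, against the 72 s limit.

- **Extraction:** I gripped the head and twisted it back and forth with a total load on the tool of 14 N or less. That puts the estimated hub lift at 4 mm or less. The first rim let the key by at about +0.4 rad and the second at about −0.45 rad.
- **Placing:** I lowered the pin over the middle of the pan and opened the fingers. It tipped into the box.
- **Last pictures:** They show the pin in the box, the pan back level, the hub empty and the gripper clear. Comparing the scene camera before and after, only the arm, the pin head's old spot and the box contents had changed. The trophies, mug, oil can, wrench, screwdriver and pink hubs show no movement.

Two readings were off:
- **Foot height:** My depth check never saw the pan tip while I was lowering, even with the foot computed to be at the floor. The pin may have been let go a millimetre or so above the pan.
- **Twist moment:** One twist at the second rim reached 1.2 N m before I backed off.

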